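Start the sanitiser for the tweezer case

ROBOT

A 6-joint arm with a two-finger parallel gripper is mounted at the origin on the work surface. World frame = base frame: x ahead of the robot, y to its left, z up, the work surface at z = 0. Lengths are in m, angles in rad, forces in N, time in s.
With the tool pointing down it reaches from about 0.3 to 0.875 m from the base axis. Payload 4.2 kg.
Tool frame: the origin (TCP) lies midway between the tips of the shut fingers; the grasp point (between the pads) lies 19 mm behind it (env.grasp_offset is the distance from the TCP to the grasp point, in m); z points along the fingers, y is the line along which they close (so a half turn about z gives the same grasp; the last joint's range is limited). The gripper opens to 85 mm and grips with 20 to 120 N. Pads are 22 mm wide; open, the fingers measure 114 mm over their backs; the gripper's body (76 mm by 85 mm) begins 54 mm behind the grasp point. The pads swing forward as they close: fully open they stand 13 mm farther back than shut.
Start: joints at [-1.358, 0.32, 1.565, -0, 1.257, -0.02], TCP at [0.133, -0.56, 0.231] pointing down, gripper open.
Joint ranges: [-3.11, 3.11], [-0.84, 2.01], [0.21, 2.61], [-1.34, 4.49], [0.05, 2.63], [-2.56, 2.56]. Speed limits (rad/s): [2.57, 2.57, 3.14, 3.14, 3.14, 3.14].

INTERFACE

Orientations are given as a unit quaternion [x, y, z, w].
In Python, from rig import sensors, cams, job, env gives the robot as it stands.
- The arm moves only by the tool apply_moves, never from a script. Its argument "increments" is a list that holds one entry, the list of rows, each a list of 5 numbers: the opening, from -1 (shut) to 1 (fully open), then the shift along the world's x, y, z each as a share of 0.025 m, from -1 to 1, then the turn about the world's z as a share of 0.1 rad, from -1 to 1. A call has 1 to 8 rows; each row shifts and turns the commanded pose from where the row before left it; what a row does not reach is not made up. A row lasts 1/8 s, in which the tool goes at most 62.5 mm and 10.7 degrees, less where a joint would pass 70% of its speed; a pose out of reach is approached as far as the arm can. A call with a number of a shift or a turn outside -1 to 1 is refused whole. A call with a gripper value outside its range is refused whole. The fingers move at their own pace and stop on an object; the grip force is fixed at half the most. Time passes only in rows, so rows that do not move let the fingers close. It gives the time, the measured TCP pose, the force, the opening and the grip force at its end, in the units of the state.
- sensors.get_obs(): the state, without advancing time (a new reading comes with each control period).
- cams.camera(name): name is "scene" or "side" or "wrist"; returns the picture (384x512x3 uint8, red, green, blue); there is no depth.
- cams.camera_info(name): a dict with "camera_matrix" (3x3 intrinsics, pixels), "k1" (the pictures are not rectified: a ray, as slopes to the right and down, at radius r is drawn at 1 + k1 r^2 times it, then the intrinsics apply), "position" and "orientation" of the camera in the world. Camera axes: x right, y up, looking along -z (the intrinsics and any distortion apply to the point x, -y, -z); pixel columns grow to the right and rows downward; lengths in m; the calibration is good to about 2 mm. A picture is of the moment at which its call begins: read the wrist's pose just before it. camera_info takes no time and is no camera call; for the wrist camera it gives the pose at the moment of the call.
- job.job_done(): hands the job in; it is judged then, once.
The state is a dict: "t": time; "joint_pos": joint angles; "qvel": joint speeds; "tau": joint torques, N m; "tcp_pos": TCP position; "eef_rot": TCP orientation; "force": force on the tool from outside, world axes, zero at the start; "ft_torque": the same for the moment, N m; "opening": finger opening in m; "gripper_force": force on a finger pad.
Only numpy, scipy, OpenCV 4.12 (cv2) and the standard library are available. Lean on these libraries where they do the work, as an engineer would, in place of code of your own. Each camera call takes 0.05 s, during which the arm holds its last target. There are 200 camera calls.

TASK

Gently lay the steel tweezer case flat on the white sanitiser's tray, lengthwise over the middle of the dark strip, with its long side flush against the console's front face, and let go of it. Then start the cycle: press the blue key, then the yellow, then the red, each fully down and let up again before the next, without straining the keys. Leave the black key and everything else on the ledge alone, and the case lying flush.

Things in the scene. Friction and masses are not known exactly. Their poses are not given: they have to be found in the camera images.
- station: white sanitising station fixed to the ledge, 224 mm wide (y): a tray with a console behind it. Origin on the ledge surface below the middle of the console's upright front face (x = 0, straight, 34 mm high above the ledge); x points into the console, y along the front face, z up. Tray: x from -86 to 0 mm, flat top 10 mm above the ledge. Console: x from 0 to 125 mm
- strip (a point): middle of the dark strip (30 x 150 mm, flush in the tray's top, long side along the console's front face), 15 mm in front of that face, 10 mm above the ledge
- panel (a point): middle of the sloping key panel's surface, 62 mm behind the front face, 55 mm above the ledge. Behind the face comes a level sill 25 mm deep, then the panel, rising 30 deg away from the tray, from 34 mm to 76 mm height. Four keys stand on it in a row along the station's y, 52 mm apart, in an order that changes. Each slides along the panel's normal, in the station's frame (-0.5, 0, 0.866) upwards
- case: stainless steel tweezer case, closed rounded box 130 (x) x 26 (y) x 22 mm (z), 0.1 to 0.2 kg, lying on its base on the ledge. Origin at the centre of its underside, x along its length, z up. Either long side may go against the console
- blue_unit: mount of the blue key: origin on the panel's surface under the middle of the cap, axes parallel to the station's. Cap: oblong, 60 mm up the slope, 36 mm across, 10 mm thick, on a hand-screwed stem set differently for every key and not reported: the unpressed cap's top stands anywhere from 18 to 30 mm off the panel along the normal, so feel for it; a neighbour may stand higher
- blue_key (a joint): travel of the blue key in m: 0 up, 0.008 fully down; sprung, about 2 N to start and 5 N fully down
- yellow_unit: mount of the yellow key, same make and frame as the blue one: origin on the panel's surface under the middle of the yellow cap; its stem height is its own, also 18 to 30 mm to the cap's top
- yellow_key (a joint): travel of the yellow key in m: 0 up, 0.008 fully down; sprung, about 2 N to start and 5 N fully down
- red_unit: mount of the red key, same make and frame as the blue one: origin on the panel's surface under the middle of the red cap; its stem height is its own, also 18 to 30 mm to the cap's top
- red_key (a joint): travel of the red key in m: 0 up, 0.008 fully down; sprung, about 2 N to start and 5 N fully down
- black_unit: mount of the black key, same make and frame as the blue one: origin on the panel's surface under the middle of the black cap; its stem height is its own, also 18 to 30 mm to the cap's top
- black_key (a joint): travel of the black key in m: 0 up, 0.008 fully down; sprung, about 2 N to start and 5 N fully down
- trimmer: silver trimmer standing upright in its white dock, one piece, 85 x 75 x 182 mm; a bystander, origin at the centre of its underside
- comb: blue guard comb, 70 x 35 x 20 mm; a bystander, origin at the centre of its underside
- lotion: amber lotion bottle, diameter 56, 170 mm tall; a bystander, origin at the centre of its underside
- jar: white cream jar with a metal cap, diameter 68, 55 mm tall; a bystander, origin at the centre of its underside
- tumbler: blue ceramic tumbler, diameter 72, 100 mm tall; a bystander, origin at the centre of its underside

How it is judged:
By the outcome, as a careful person would: the job done as asked, in the order asked, and still so for the second after the job is handed in, with the robot touching nothing.
It also fails if it takes over 67 s, if anything falls off the work surface, if the arm or the gripper's body presses on something with over 40 N, if the wrist force passes 120 N, or if a joint passes its speed limit or range.

## Working session

There is one attempt and no reset: what is moved stays moved. The work goes in short steps, Python scripts to look and compute and a tool call to move; the robot and the scene stay as the last step left them, time stands still between calls to the robot, and variables do not carry over. Pictures are saved under pics/ and viewed, at most 10 in all, crops included, and the job is handed in when it is done.

Besides the shell and the picture viewer there is one more tool, called after "Emit:" by a JSON object that holds its "fn" and its "kwargs", one argument or row to a line. apply_moves: Moves the arm, as the interface text tells. Shift numbers are shares of 0.025 m and turn numbers shares of 0.1 rad, none past 1 either way. Its arguments: {"type":"object","properties":{"increments":{"type":"array"}},"required":["increments"]}

```bash
mkdir -p pics; ls
cat > h.py <<'E'
import numpy as np, cv2, json
from scipy.spatial.transform import Rotation as R
from rig import sensors, cams, job, env
def snap(n,f):
    i=cams.camera_info(n); im=cams.camera(n); cv2.imwrite(f'pics/{f}.png',im[:,:,::-1])
    json.dump({k:np.array(v).tolist() for k,v in i.items() if k in('camera_matrix','k1','position','orientation')},open(f'pics/{f}.json','w')); return im
def ray(f,px):
    i=json.load(open(f'pics/{f}.json'));K=np.array(i['camera_matrix'])
    d=np.array([(px[0]-K[0,2])/K[0,0],(px[1]-K[1,2])/K[1,1]]);u=d.copy()
    for _ in range(30): u=d/(1+i['k1']*(u@u))
    v=R.from_quat(i['orientation']).apply([u[0],-u[1],-1]);return np.array(i['position']),v/np.linalg.norm(v)
def onz(f,px,z):
    p,v=ray(f,px);return p+v*(z-p[2])/v[2]
def tri(*o):
    A=np.zeros((3,3));b=np.zeros(3)
    for f,px in o:
        p,v=ray(f,px);M=np.eye(3)-np.outer(v,v);A+=M;b+=M@p
    x=np.linalg.solve(A,b)
    return x,[np.linalg.norm(np.cross(ray(f,px)[1],x-ray(f,px)[0])) for f,px in o]
def proj(f,X):
    i=json.load(open(f'pics/{f}.json'));K=np.array(i['camera_matrix'])
    c=R.from_quat(i['orientation']).inv().apply(np.array(X)-i['position']);u=np.array([c[0],-c[1]])/-c[2];u*=1+i['k1']*(u@u)
    return K[0,0]*u[0]+K[0,2],K[1,1]*u[1]+K[1,2]
E
python3 - <<'E'
from h import *
for n in('scene','side','wrist'):
    snap(n,n+'0');i=json.load(open(f'pics/{n}0.json'));print(n,i)
a=[cv2.imread(f'pics/{n}0.png') for n in('scene','side','wrist')]
cv2.imwrite('pics/m.png',np.hstack([cv2.resize(x,(400,300),interpolation=cv2.INTER_AREA) for x in (a[1],a[2])]))
print(sensors.get_obs(),env.grasp_offset)
E
```

```text
pics
scene {'camera_matrix': [[413.0403139625085, 0.0, 255.55148403571354], [0.0, 413.0403139625085, 192.36663001713092], [0.0, 0.0, 1.0]], 'k1': 0.03737181057794862, 'position': [1.0347062744934197, -0.24720921958318764, 1.0229603666445264], 'orientation': [0.2302799053782466, 0.13298523930550674, 0.47253462959222214, 0.8402363448113775]}
side {'camera_matrix': [[484.3544396930627, 0.0, 265.0840776118357], [0.0, 484.3544396930627, 193.05378137241462], [0.0, 0.0, 1.0]], 'k1': -0.11397576554761019, 'position': [0.23197686142098434, 1.0102278641808258, 1.0555541981566579], 'orientation': [-0.06737464505024164, 0.3855473998794553, 0.9097844588142683, -0.13822481018462004]}
wrist {'camera_matrix': [[294.9708238601543, 0.0, 253.54413334334032], [0.0, 294.9708238601543, 188.21347265926113], [0.0, 0.0, 1.0]], 'k1': -0.04853799804675939, 'position': [0.20347845544886678, -0.5426905026816254, 0.373668098119439], 'orientation': [-0.11157138826997545, 0.08916817056640026, -0.6138122978624744, 0.7764247070193869]}
{'t': 0.15, 'joint_pos': array([-1.35798872e+00,  3.20161264e-01,  1.56537281e+00, -4.61022371e-06,
        1.25736652e+00, -2.00018847e-02]), 'qvel': array([-0.000585  , -0.00116092, -0.00217119, -0.0007281 , -0.00033384,
        0.00126425]), 'tau': array([ 5.16633281e-04, -4.15841639e+01, -2.34346801e+01, -4.08567780e-05,
        5.92750032e-03, -2.68130606e-06]), 'tcp_pos': array([ 0.13258697, -0.55916025,  0.23067616]), 'eef_rot': array([ 9.93232319e-01,  1.16142723e-01, -6.51293621e-05, -6.50724802e-04]), 'force': array([ 0.58806505, -0.15296248, -0.01883162]), 'ft_torque': array([ 0.03264946,  0.01683342, -0.01970761]), 'gripper_force': 0.0, 'opening': 0.08559027678942734} 0.0187
```

View pics/scene0.png

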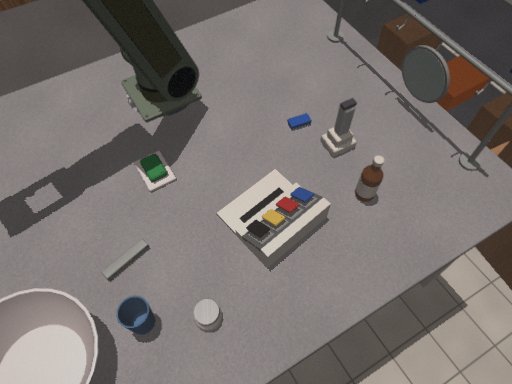

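View pics/side0.png

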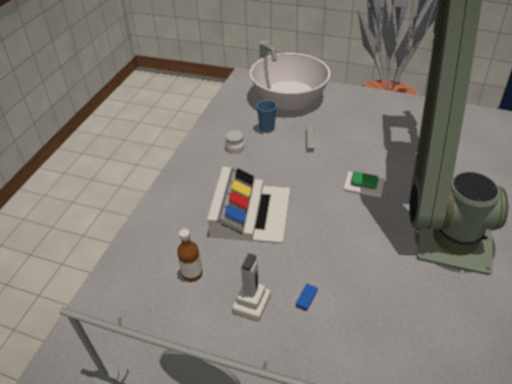

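The scene picture shows the station at about (275,215), with keys black (259,229), yellow (273,217), red (288,205) and blue (302,195). The case is at about (126,260). In the side picture the case is at (310,138) and the station at (250,205). I'll enlarge both.

Run:
```python
import cv2,numpy as np
s=cv2.imread('pics/scene0.png');d=cv2.imread('pics/side0.png')
c=lambda im,x,y,w,h,k:cv2.resize(im[y:y+h,x:x+w],None,fx=k,fy=k,interpolation=cv2.INTER_CUBIC)
A=np.hstack([c(s,210,165,130,100,4),c(s,95,230,70,100,4)]) # 520x400 + 280
B=np.zeros((200,800,3),np.uint8)
cv2.imwrite('pics/c1.png',A)
A=np.hstack([c(d,200,160,100,85,6),c(d,290,115,33,85,6)])
cv2.imwrite('pics/c2.png',A);print(A.shape)
```

```text
(510, 798, 3)
```

View pics/c1.png

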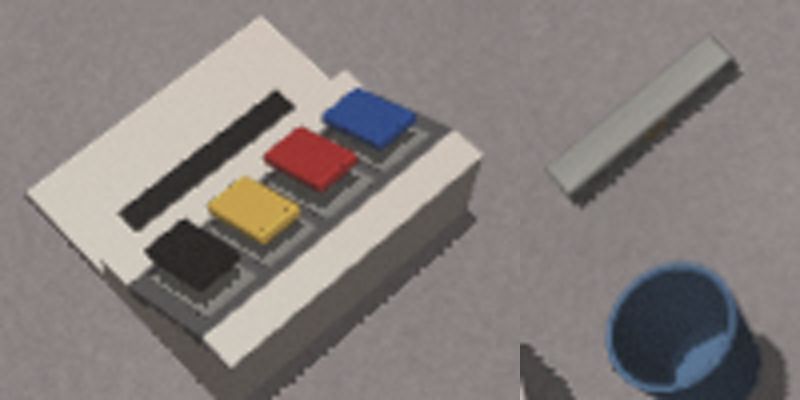

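View pics/c2.png

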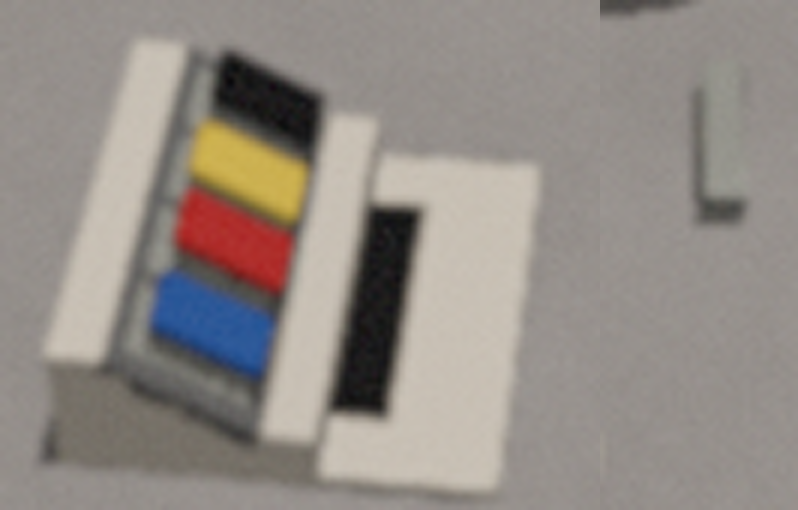

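The crops show the tray's front corners at scene crop (27,192) and (262,15), and side crop (540,165) and (497,491). They also give the strip's corners and the case's top outline. I'll fit the station's pose from these.

```bash
cat > st.py <<'E'
from h import *
from scipy.optimize import least_squares
S=lambda x,y:('scene0',(210+(x+.5)/4-.5,165+(y+.5)/4-.5))
D=lambda x,y:('side0',(200+(x+.5)/6-.5,160+(y+.5)/6-.5))
SC=lambda x,y:('scene0',(95+(x-520+.5)/4-.5,230+(y+.5)/4-.5))
DC=lambda x,y:('side0',(290+(x-600+.5)/6-.5,115+(y+.5)/6-.5))
e=1 # blue end sign in y, tested
def fit(e):
    P=[((-.086,-e*.112,.01),S(27,192)),((-.086,-e*.112,.01),D(540,165)),((-.086,e*.112,.01),S(262,15)),((-.086,e*.112,.01),D(497,491)),
    ((-.03,-e*.075,.01),S(119,213)),((-.03,-e*.075,.01),D(424,208)),((-.03,e*.075,.01),S(277,91)),((-.03,e*.075,.01),D(387,415)),
    ((0,-e*.112,.034),D(378,118)),((0,e*.112,.034),D(318,443))]
    def res(q):
        return np.concatenate([np.array(proj(o[0],R.from_euler('z',q[2]).apply(p)+[q[0],q[1],q[3]]))-o[1] for p,o in P])
    return min((least_squares(res,[.6,0,a,0]) for a in (-2,-1,0,1,2,3)),key=lambda r:r.cost)
E
python3 - <<'E'
from st import *
for e in(1,-1):
    r=fit(e);print(e,r.x,r.cost,np.round(r.fun,1))
print('tri tray',tri(S(27,192),D(540,165)),tri(S(262,15),D(497,491)))
for a,b in(((712,37),(706,60)),((735,60),(742,60)),((575,198),(745,200)),((549,172),(705,200))):
    print(onz(*SC(*a),.022),onz(*DC(*b),.022))
# assoc check
for a in((712,37),(737,62),(575,198),(549,172)):
    for b in((706,60),(742,60),(745,200),(705,200)):
        x,rr=tri(SC(*a),DC(*b));print(a,b,x.round(3),np.round(rr,4))
E
```

```text
1 [ 5.76619238e-01  5.89144377e-02  1.82394638e-01 -3.30881932e-04] 1.7494516359544623 [-0.6 -0.1 -0.2  0.1 -0.3 -0.4 -0.2 -0.2 -0.3  0.1  0.1 -0.3 -0.2 -0.3
  0.1  1.1 -0.4  0.3 -0.8 -0.4]
-1 [0.48622938 0.04410557 3.28369531 0.00707989] 2531.3504626804906 [ 16.4  17.5 -24.1  -3.7  19.6  16.7 -30.   -4.9  -8.4  -9.5  11.2  -1.
  -6.7  -8.1   9.9   0.4  30.2   1.2  30.    1. ]
tri tray (array([ 0.51254531, -0.06620192,  0.01002288]), [np.float64(0.0011485112319219698), np.float64(0.0011485112319220077)]) (array([0.4719793 , 0.15352916, 0.00840051]), [np.float64(0.0009363108844607464), np.float64(0.0009363108844607043)])
[ 0.48740414 -0.27129352  0.022     ] [ 0.53577698 -0.39069562  0.022     ]
[ 0.51052479 -0.26500301  0.022     ] [ 0.5150253  -0.39691933  0.022     ]
[ 0.54479572 -0.38739677  0.022     ] [ 0.4819515  -0.26614365  0.022     ]
[ 0.52014342 -0.39519553  0.022     ] [ 0.50369835 -0.25961829  0.022     ]
(712, 37) (706, 60) [ 0.52  -0.275  0.1  ] [0.0103 0.0103]
(712, 37) (742, 60) [ 0.508 -0.279  0.094] [0.019 0.019]
(712, 37) (745, 200) [ 0.484 -0.272  0.017] [0.0008 0.0008]
(712, 37) (705, 200) [ 0.497 -0.267  0.024] [0.0091 0.0091]
(737, 62) (706, 60) [ 0.529 -0.273  0.093] [0.0209 0.0209]
(737, 62) (742, 60) [ 0.517 -0.277  0.087] [0.0297 0.0297]
(737, 62) (745, 200) [ 0.493 -0.271  0.009] [0.0122 0.0122]
(737, 62) (705, 200) [ 0.507 -0.266  0.015] [0.0022 0.0022]
(575, 198) (706, 60) [ 0.539 -0.39   0.019] [0.0042 0.0042]
(575, 198) (742, 60) [ 0.527 -0.396  0.012] [0.0136 0.0136]
(575, 198) (745, 200) [ 0.502 -0.398 -0.079] [0.0068 0.0068]
(575, 198) (705, 200) [ 0.517 -0.39  -0.069] [0.0175 0.0175]
(549, 172) (706, 60) [ 0.53  -0.39   0.028] [0.0069 0.0069]
(549, 172) (742, 60) [ 0.517 -0.397  0.02 ] [0.0023 0.0023]
(549, 172) (745, 200) [ 0.492 -0.398 -0.068] [0.0189 0.0189]
(549, 172) (705, 200) [ 0.507 -0.39  -0.058] [0.0294 0.0294]
```

Station: origin (0.577, 0.059), yaw 0.182, with blue at +y. The case's centre is near (0.513, -0.329), with its long axis at about 105°. I'm moving over the case and turning +1.6 rad.

Emit:
{"fn": "apply_moves", "kwargs": {
  "increments": [
    [[1,0.95,0.57,0,1],[1,0.95,0.57,0,1],[1,0.95,0.57,0,1],[1,0.95,0.57,0,1],[1,0.95,0.57,0,1],[1,0.95,0.57,0,1],[1,0.95,0.57,0,1],[1,0.95,0.57,0,1]]
  ]
}}

```text
t: 1.15
tcp_pos: [0.3233, -0.4448, 0.231]
eef_rot: [0.869, 0.495, -0.0, -0.0]
force: [0.3, -0.7, -1.0]
opening: 0.0856
gripper_force: 0.0
```

Emit:
{"fn": "apply_moves", "kwargs": {
  "increments": [
    [[1,0.95,0.57,0,1],[1,0.95,0.57,0,1],[1,0.95,0.57,0,1],[1,0.95,0.57,0,1],[1,0.95,0.57,0,1],[1,0.95,0.57,0,1],[1,0.95,0.57,0,1],[1,0.95,0.57,0,1]]
  ]
}}

```text
t: 2.15
tcp_pos: [0.5132, -0.3309, 0.2309]
eef_rot: [0.607, 0.794, -0.0, -0.0]
force: [-0.3, 0.5, -0.3]
opening: 0.0855
gripper_force: 0.0
```

Emit:
{"fn": "apply_moves", "kwargs": {
  "increments": [
    [[1,0,0,0,0],[1,0,0,0,0]]
  ]
}}

```text
t: 2.4
tcp_pos: [0.5121, -0.3316, 0.231]
eef_rot: [0.609, 0.793, -0.0, -0.0]
force: [0.8, 0.2, 0.8]
opening: 0.0855
gripper_force: 0.0
```

Run:
```python
from h import *
o=sensors.get_obs();print(o['t'],o['tcp_pos'],R.from_quat(o['eef_rot']).as_matrix()[:,1],o['force'],o['joint_pos'])
im=snap('wrist','w1');cv2.imwrite('pics/w1b.png',cv2.resize(im[:,:,::-1],(768,576),interpolation=cv2.INTER_CUBIC))
```

```text
2.4 [ 0.51205132 -0.33164763  0.23099163] [ 0.96608399  0.2582261  -0.00100315] [0.75275205 0.19053854 0.83525335] [-5.93341950e-01  3.75814057e-01  1.48018630e+00 -5.09201666e-04
  1.28655869e+00 -8.54384430e-01]
```

View pics/w1b.png

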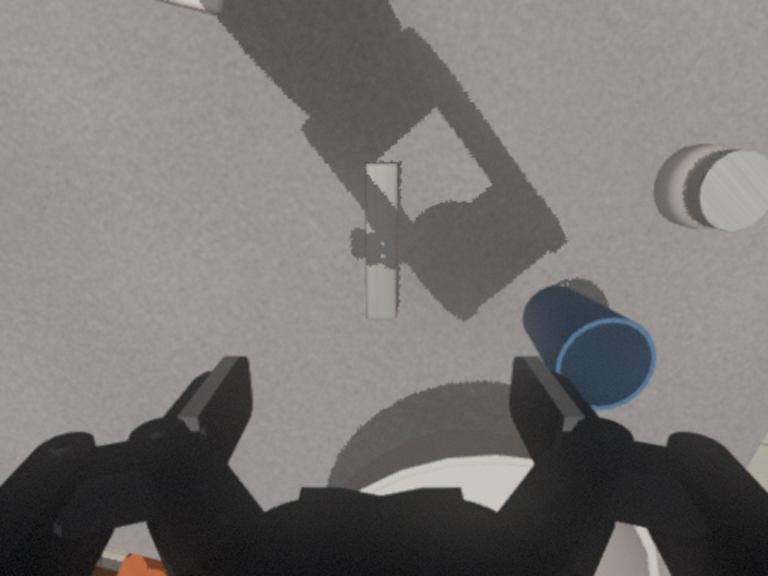

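The wrist picture shows the case's top corners, in the enlarged picture, at (366,163), (398,163), (396,319) and (367,319). The tumbler's rim is around (606,364).

Run:
```python
from st import *
W=lambda x,y:('w1',((x+.5)/1.5-.5,(y+.5)/1.5-.5))
c=[(366,163),(398,163),(396,319),(367,319)]
p=np.array([onz(*W(*a),.022) for a in c]);print(p.round(4),p.mean(0))
a=(p[0]+p[1]-p[2]-p[3])/2;b=(p[1]-p[0]+p[2]-p[3])/2
print('len',np.linalg.norm(a),np.degrees(np.arctan2(a[1],a[0])),'wid',np.linalg.norm(b),np.degrees(np.arctan2(b[1],b[0])))
m=lambda F,l:('x',)
for w,s,d in((c[0],(712,37),(745,200)),(c[1],(737,62),(705,200)),(c[2],(575,198),(706,60)),(c[3],(549,172),(742,60))):
    x,r=tri(W(*w),SC(*s),DC(*d));print(x.round(4),np.round(r,4))
print('tumbler',onz(*W(606,364),.1),'rim left',onz(*W(556,364),.1))
```

```text
[[ 0.4853 -0.2725  0.022 ]
 [ 0.5091 -0.2661  0.022 ]
 [ 0.5419 -0.3902  0.022 ]
 [ 0.5181 -0.3966  0.022 ]] [ 0.5135989 -0.3313427  0.022    ]
len 0.12839409994058146 104.81691532875362 wid 0.02466853199182662 14.973278383416787
[ 0.4843 -0.2722  0.0167] [0.001  0.0008 0.0011]
[ 0.5078 -0.2659  0.0156] [0.0016 0.0018 0.0028]
[ 0.5404 -0.3903  0.0199] [0.0019 0.0038 0.0048]
[ 0.5174 -0.3968  0.0205] [0.0008 0.0022 0.0026]
tumbler [ 0.68118601 -0.35667311  0.1       ] rim left [ 0.64699829 -0.36549086  0.1       ]
```

Emit:
{"fn": "apply_moves", "kwargs": {
  "increments": [
    [[1,0.05,0,-1,0],[1,0,0,-1,0],[1,0,0,-1,0],[1,0,0,-1,0],[1,0,0,-1,0],[1,0,0,-1,0],[1,0,0,-1,0],[1,0,0,-1,0]]
  ]
}}

```text
t: 3.45
tcp_pos: [0.5131, -0.3323, 0.0308]
eef_rot: [0.609, 0.793, -0.0, 0.0]
force: [0.7, -0.8, -0.7]
opening: 0.0855
gripper_force: 0.0
```

Emit:
{"fn": "apply_moves", "kwargs": {
  "increments": [
    [[1,0,0,-0.5,0],[1,0,0,-0.5,0],[1,0,0,0,0],[-1,0,0,0,0],[-1,0,0,0,0],[-1,0,0,0,0],[-1,0,0,0,0],[-1,0,0,0,0]]
  ]
}}

```text
t: 4.45
tcp_pos: [0.5143, -0.3318, 0.007]
eef_rot: [0.609, 0.793, 0.0, 0.001]
force: [-0.1, 0.1, 4.2]
opening: 0.0247
gripper_force: 60.9
```

Emit:
{"fn": "apply_moves", "kwargs": {
  "increments": [
    [[-1,0,0,0,0],[-1,0,0,0,0],[-1,0,0,0,0]]
  ]
}}

```text
t: 4.82
tcp_pos: [0.5143, -0.3318, 0.007]
eef_rot: [0.609, 0.793, 0.0, 0.001]
force: [-0.7, 0.8, 5.8]
opening: 0.0245
gripper_force: 61.0
```

Emit:
{"fn": "apply_moves", "kwargs": {
  "increments": [
    [[-1,0,0,0.2,0],[-1,0,0,0.8,0],[-1,0,0,1,0],[-1,0,0.5,1,0],[-1,0,1,0,0],[-1,0,1,0,-0.2],[-1,0,1,0,-0.2],[-1,0.1,1,0,-0.2]]
  ]
}}

```text
t: 5.82
tcp_pos: [0.5148, -0.2164, 0.0796]
eef_rot: [0.632, 0.775, -0.0, -0.002]
force: [0.7, 0.6, -1.6]
opening: 0.0245
gripper_force: 60.2
```

Emit:
{"fn": "apply_moves", "kwargs": {
  "increments": [
    [[-1,0.1,1,0,-0.19],[-1,0.1,1,0,0],[-1,0.1,1,0,0],[-1,0.1,1,0,0],[-1,0,1,0,0],[-1,0,1,0,0],[-1,0,1,0,0],[-1,0,1,0,0]]
  ]
}}

```text
t: 6.82
tcp_pos: [0.5244, -0.0171, 0.0797]
eef_rot: [0.639, 0.769, -0.001, -0.002]
force: [-1.1, -0.2, -1.7]
opening: 0.0242
gripper_force: 60.2
```

Emit:
{"fn": "apply_moves", "kwargs": {
  "increments": [
    [[-1,0,1,0,0],[-1,0,1,0,0],[-1,0,0.7,-0.5,0],[-1,0,0,-0.5,0],[-1,0,0,-0.5,0],[-1,0,0,0,0]]
  ]
}}

```text
t: 7.58
tcp_pos: [0.5252, 0.0477, 0.0422]
eef_rot: [0.64, 0.768, -0.001, -0.001]
force: [-0.3, -0.5, -0.7]
opening: 0.0245
gripper_force: 60.1
```

Run:
```python
from h import *
o=sensors.get_obs();r=R.from_quat(o['eef_rot']).as_matrix();print(o['t'],o['tcp_pos'],r[:,1],np.arctan2(r[1,1],r[0,1]),o['force'])
s=snap('scene','s2');d=snap('side','d2')
a=cv2.resize(s[165:275,205:345],None,fx=2.85,fy=2.85,interpolation=cv2.INTER_CUBIC)
b=cv2.resize(d[150:260,190:330],None,fx=2.85,fy=2.85,interpolation=cv2.INTER_CUBIC)
w=snap('wrist','w2');w=cv2.resize(w,(399,299))
cv2.imwrite('pics/m2.png',np.hstack([b,w[:b.shape[0]] if w.shape[0]>=b.shape[0] else cv2.copyMakeBorder(w,0,b.shape[0]-w.shape[0],0,0,0)])[:,:,::-1])
```

```text
7.575 [0.52524414 0.0477187  0.04219097] [ 0.98345268  0.18113195 -0.00347104] 0.1821384234823334 [-0.34809279 -0.47444911 -0.65936295]
```

View pics/m2.png

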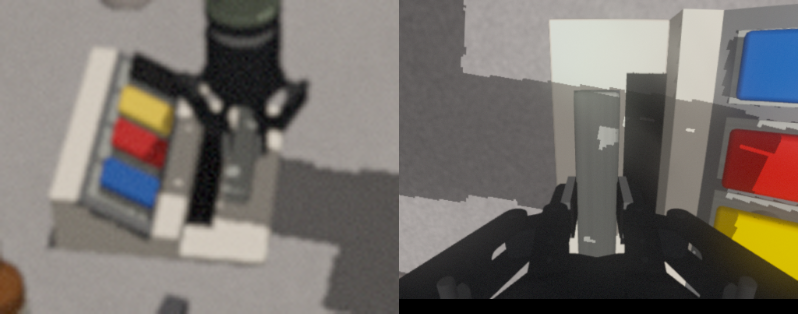

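The case is held straight and level over the tray. In the wrist half, the strip's blue-end corner is at about (627,72), the tray's front blue corner at (551,20), and the case's end edge at (575..620,90). I'll check these against the model.

Run:
```python
from h import *
k=512/399
W=lambda x,y:('w2',((x-399+.5)*k-.5,(y+.5)*384/299-.5))
Rz=R.from_euler('z',.1824);O=np.array([.5766,.0589,0])
loc=lambda X:Rz.inv().apply(X-O)
print('strip corner',loc(onz(*W(627,72),.01)),'tray',loc(onz(*W(551,20),.01)))
print('sill front',loc(onz(*W(667,150),.034)))
zt=.042-.007+.022
a,b=[loc(onz(*W(*p),zt)) for p in((575,91),(620,92))];print('case end',a,b)
print('tcp',loc(sensors.get_obs()['tcp_pos']))
```

```text
strip corner [-0.02790831  0.07495682  0.01      ] tray [-0.08216235  0.11018908  0.01      ]
sill front [-0.0010972   0.02230442  0.034     ]
case end [-0.06216243  0.06355783  0.057     ] [-0.03736455  0.06300691  0.057     ]
tcp [-0.05100399 -0.00174968  0.0439727 ]
```

Emit:
{"fn": "apply_moves", "kwargs": {
  "increments": [
    [[-1,0,0.08,-0.4,0],[-1,0,0,-0.3,0],[-1,0,0,-0.12,0],[-1,0,0,-0.06,0],[-1,0,0,0,0]]
  ]
}}

```text
t: 8.35
tcp_pos: [0.5265, 0.0505, 0.0218]
eef_rot: [0.64, 0.769, 0.0, 0.0]
force: [-0.5, 0.0, -2.6]
opening: 0.0244
gripper_force: 60.2
```

Emit:
{"fn": "apply_moves", "kwargs": {
  "increments": [
    [[-1,0,0,-0.04,0],[-1,0,0,-0.04,0],[-1,0,0,0,0]]
  ]
}}

```text
t: 8.72
tcp_pos: [0.5264, 0.0505, 0.0198]
eef_rot: [0.64, 0.769, 0.0, 0.0]
force: [0.6, -0.3, -1.9]
opening: 0.0249
gripper_force: 60.2
```

Emit:
{"fn": "apply_moves", "kwargs": {
  "increments": [
    [[-1,0,0,-0.04,0],[-1,0,0,-0.04,0],[-1,0,0,0,0]]
  ]
}}

```text
t: 9.1
tcp_pos: [0.5263, 0.0505, 0.0177]
eef_rot: [0.64, 0.769, -0.0, -0.0]
force: [1.1, 1.1, -1.8]
opening: 0.0241
gripper_force: 60.2
```

Emit:
{"fn": "apply_moves", "kwargs": {
  "increments": [
    [[-1,0,0,-0.04,0],[-1,0,0,0,0]]
  ]
}}

```text
t: 9.35
tcp_pos: [0.5265, 0.0505, 0.017]
eef_rot: [0.64, 0.769, 0.0, 0.0]
force: [-0.7, -1.0, 1.2]
opening: 0.0242
gripper_force: 60.4
```

Emit:
{"fn": "apply_moves", "kwargs": {
  "increments": [
    [[-0.3,0,0,0,0],[-0.2,0,0,0,0],[-0.1,0,0,0,0],[0,0,0,0,0],[0,0,0,0,0]]
  ]
}}

```text
t: 9.98
tcp_pos: [0.5264, 0.0505, 0.0168]
eef_rot: [0.64, 0.769, 0.0, 0.0]
force: [0.8, -1.0, 0.3]
opening: 0.0429
gripper_force: 0.0
```

Emit:
{"fn": "apply_moves", "kwargs": {
  "increments": [
    [[0,0,0,0.4,0],[0,0,0,1,0],[0,0,0,1,0],[0,-0.4,-0.08,1,0.7],[0,-0.4,-0.08,0,1],[1,-0.4,-0.08,0,1],[1,-0.4,-0.08,0,1],[1,0,0,0,1]]
  ]
}}

```text
t: 10.98
tcp_pos: [0.4857, 0.0424, 0.1026]
eef_rot: [0.442, 0.897, 0.0, 0.0]
force: [-0.1, -0.3, -0.2]
opening: 0.0853
gripper_force: 0.0
```

Emit:
{"fn": "apply_moves", "kwargs": {
  "increments": [
    [[1,0,0,0,1],[1,0,0,0,1],[1,0,0,0,1],[1,0,0,0,1],[1,0,0,0,1],[1,0,0,0,1],[1,0,0,0,1],[1,0,0,0,1]]
  ]
}}

```text
t: 11.98
tcp_pos: [0.4866, 0.0425, 0.1026]
eef_rot: [0.057, 0.998, 0.0, 0.0]
force: [1.0, 0.2, -0.8]
opening: 0.0854
gripper_force: 0.0
```

Emit:
{"fn": "apply_moves", "kwargs": {
  "increments": [
    [[1,0,0,0,1],[1,0,0,0,1],[1,0,0,0,1],[1,0,0,0,0],[1,0,0,0,0]]
  ]
}}

```text
t: 12.6
tcp_pos: [0.4865, 0.0425, 0.1022]
eef_rot: [-0.09, 0.996, 0.0, 0.0]
force: [0.4, 0.6, -0.2]
opening: 0.0852
gripper_force: 0.0
```

```bash
cat >> h.py <<'E'
Rz=R.from_euler('z',.1824);O=np.array([.5766,.0589,0])
loc=lambda X:Rz.inv().apply(np.array(X)-O)
wld=lambda X:Rz.apply(X)+O
E
python3 - <<'E'
from h import *
o=sensors.get_obs();r=R.from_quat(o['eef_rot']).as_matrix();print(o['t'],loc(o['tcp_pos']),np.arctan2(r[1,1],r[0,1])-.1824,o['force'],o['joint_pos'])
w=snap('wrist','w3');cv2.imwrite('pics/w3b.png',cv2.resize(w[:,:,::-1],(768,576),interpolation=cv2.INTER_CUBIC))
E
```

```text
12.6 [-0.09158102  0.00021864  0.10217828] 1.5691950273890316 [ 0.42642228  0.64832812 -0.21052569] [ 6.35327815e-02  3.10821644e-01  1.94472791e+00  1.19860089e-04
  8.85541888e-01 -1.68813807e+00]
```

View pics/w3b.png

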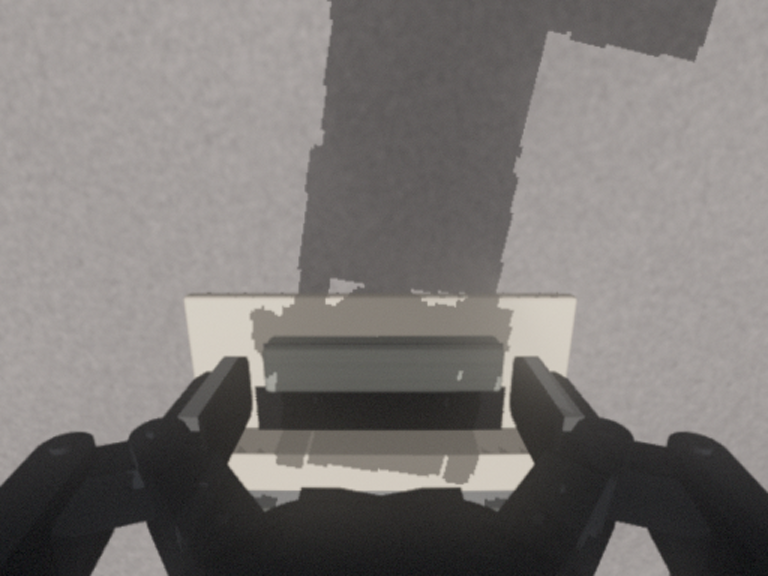

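The case lies parallel to the face and centred to about 2 mm: its top spans columns 265–503 and the strip 257–504. Next I lower the open fingers in front of it and push.

Emit:
{"fn": "apply_moves", "kwargs": {
  "increments": [
    [[1,0,0,-1,0],[1,0,0,-1,0],[1,0,0,-1,0],[1,0,0,-0.5,0],[1,0,0,-0.3,0],[1,0,0,0,0]]
  ]
}}

```text
t: 13.4
tcp_pos: [0.4865, 0.0425, 0.0069]
eef_rot: [-0.091, 0.996, 0.0, -0.0]
force: [-0.0, 0.3, 0.6]
opening: 0.0853
gripper_force: 0.0
```

Emit:
{"fn": "apply_moves", "kwargs": {
  "increments": [
    [[1,0.2,0.036,0,0],[1,0.2,0.036,0,0],[1,0.2,0.036,0,0],[1,0.2,0.036,0,0],[1,0.2,0.036,0,0],[1,0.2,0.036,0,0],[1,0.2,0.036,0,0],[1,0.2,0.036,0,0]]
  ]
}}

```text
t: 14.4
tcp_pos: [0.5267, 0.0498, 0.0068]
eef_rot: [-0.091, 0.996, 0.0, -0.0]
force: [-0.7, 0.1, 0.1]
opening: 0.0854
gripper_force: 0.5
```

Emit:
{"fn": "apply_moves", "kwargs": {
  "increments": [
    [[1,0.12,0.022,0,0],[1,0.12,0.022,0,0],[1,0.04,0.007,0,0],[1,0,0,0,0]]
  ]
}}

```text
t: 14.9
tcp_pos: [0.5336, 0.051, 0.0068]
eef_rot: [-0.091, 0.996, 0.0, 0.0]
force: [-0.3, 0.6, 1.2]
opening: 0.0851
gripper_force: 0.1
```

Emit:
{"fn": "apply_moves", "kwargs": {
  "increments": [
    [[1,0.05,0.009,0,0],[1,0.05,0.009,0,0],[1,0.05,0.009,0,0],[1,0,0,0,0]]
  ]
}}

```text
t: 15.4
tcp_pos: [0.5375, 0.0517, 0.0069]
eef_rot: [-0.091, 0.996, 0.0, 0.0]
force: [-0.8, -0.8, -0.3]
opening: 0.085
gripper_force: 0.2
```

Emit:
{"fn": "apply_moves", "kwargs": {
  "increments": [
    [[1,0.05,0.009,0,0],[1,0.03,0.005,0,0],[1,0,0,0,0]]
  ]
}}

```text
t: 15.78
tcp_pos: [0.5393, 0.052, 0.0069]
eef_rot: [-0.091, 0.996, 0.0, 0.0]
force: [-0.7, -0.4, 0.5]
opening: 0.0857
gripper_force: 0.3
```

Run:
```python
from h import *
o=sensors.get_obs();print(o['t'],loc(o['tcp_pos']),Rz.inv().apply(o['force']))
w=snap('wrist','w4');cv2.imwrite('pics/w4b.png',cv2.resize(w[180:340,120:390,::-1],None,fx=2.9,fy=2.9,interpolation=cv2.INTER_CUBIC))
```

```text
15.775 [-3.78793789e-02  9.91760518e-06  6.86029622e-03] [-0.7618929  -0.31535386  0.51091168]
```

View pics/w4b.png

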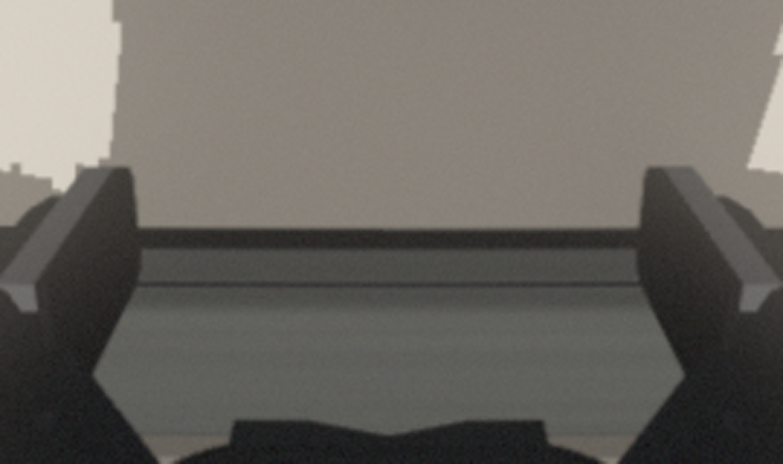

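Two fingers are on the case, and the strip's front margin shows as a thin band at rows 230–248. It is nearly at the face, so I'll keep pressing in fine steps.

Emit:
{"fn": "apply_moves", "kwargs": {
  "increments": [
    [[1,0.03,0.005,0,0],[1,0.02,0.004,0,0],[1,0,0,0,0]]
  ]
}}

```text
t: 16.2
tcp_pos: [0.5403, 0.0522, 0.0068]
eef_rot: [-0.091, 0.996, 0.0, -0.0]
force: [-1.4, 0.0, -0.8]
opening: 0.0856
gripper_force: 0.7
```

Emit:
{"fn": "apply_moves", "kwargs": {
  "increments": [
    [[1,0.03,0.005,0,0],[1,0,0,0,0]]
  ]
}}

```text
t: 16.45
tcp_pos: [0.5404, 0.0522, 0.0068]
eef_rot: [-0.091, 0.996, 0.0, -0.001]
force: [-4.4, -0.6, 3.3]
opening: 0.0857
gripper_force: 2.0
```

Emit:
{"fn": "apply_moves", "kwargs": {
  "increments": [
    [[1,0.03,0.005,0,0],[1,0,0,0,0]]
  ]
}}

```text
t: 16.7
tcp_pos: [0.5404, 0.0522, 0.0067]
eef_rot: [-0.091, 0.996, 0.0, -0.002]
force: [-6.0, -2.1, 3.7]
opening: 0.0853
gripper_force: 3.0
```

Contact shows as 6 N, so the case is flush. I'm backing off and lifting, and checking where the tall bystanders stand.

Emit:
{"fn": "apply_moves", "kwargs": {
  "increments": [
    [[1,-0.1,-0.018,0,0],[1,-0.4,-0.07,0,0],[1,-0.6,-0.11,0,0],[1,0,0,1,0],[1,0,0,1,0],[1,0,0,1,0],[1,0,0,1,0],[-1,0,0,1,0]]
  ]
}}

```text
t: 17.7
tcp_pos: [0.5135, 0.0474, 0.1325]
eef_rot: [-0.091, 0.996, 0.0, 0.0]
force: [0.4, 0.4, 0.1]
opening: 0.0698
gripper_force: 0.0
```

Emit:
{"fn": "apply_moves", "kwargs": {
  "increments": [
    [[-1,0,0,0.5,0],[-1,0,0,0,0],[-1,0,0,0,0],[-1,0,0,0,0]]
  ]
}}

```text
t: 18.2
tcp_pos: [0.5138, 0.0475, 0.1433]
eef_rot: [-0.091, 0.996, 0.0, -0.001]
force: [-0.2, -0.5, -0.8]
opening: -0.0002
gripper_force: 0.0
```

Run:
```python
from h import *
o=sensors.get_obs();print(o['t'],loc(o['tcp_pos']),o['force'],o['opening'],o['joint_pos'][5])
print('lotion top',loc(tri(('scene0',(378,161)),('side0',(184,234)))[0]),'trimmer top',loc(tri(('scene0',(348,104)),('side0',(250,261)))[0]))
w=snap('wrist','w5');s=snap('scene','s5')
cr=lambda im,x,y,a,b:cv2.resize(im[y:y+b,x:x+a],(400,300),interpolation=cv2.INTER_CUBIC)
cv2.imwrite('pics/m5.png',np.hstack([cr(w,0,0,512,384),cr(s,205,160,140,105)])[:,:,::-1])
```

```text
18.2 [-0.06384602  0.00016314  0.14330159] [-0.15195036 -0.51700063 -0.82595911] -0.0002492553005341142 -1.6833335000851264
lotion top [0.14489667 0.24560358 0.16215313] trimmer top [-0.02960938  0.32131166  0.17615207]
```

View pics/m5.png

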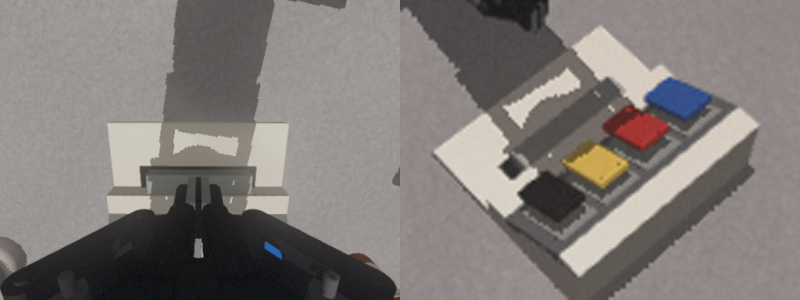

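The right half shows the case against the console, with the strip's black end showing beyond it at (512,165). The case's top ends are at about (512,152) and (612,87). I'll check the numbers, allowing for parallax.

Run:
```python
from h import *
S=lambda x,y:('s5',(205+(x-400+.5)*.35-.5,160+(y+.5)*.35-.5))
for p in((510,152),(520,160),(606,80),(620,92)): print(p,loc(onz(*S(*p),.032)))
W=lambda x,y:('w5',((x+.5)*1.28-.5,(y+.5)*1.28-.5))
for p in((141,168),(254,168)): print('strip',loc(onz(*W(*p),.01)))
for p in((147,173),(251,173)): print('case',loc(onz(*W(*p),.032)))
```

```text
(510, 152) [-0.02496603 -0.0632987   0.032     ]
(520, 160) [-0.01216931 -0.06183903  0.032     ]
(606, 80) [-0.02265074  0.05948076  0.032     ]
(620, 92) [-0.00347414  0.06025622  0.032     ]
strip [-0.02542776 -0.07341512  0.01      ]
strip [-0.0253712   0.07221456  0.01      ]
case [-0.02771562 -0.06083428  0.032     ]
case [-0.02765761  0.06331489  0.032     ]
```

The case is centred to about 1.5 mm and flush. Next I go above the blue key, turning a quarter back so the knuckles spread up and down the slope and not over the neighbours.

Emit:
{"fn": "apply_moves", "kwargs": {
  "increments": [
    [[-1,0.36,0.46,0,-1],[-1,0.36,0.46,0,-1],[-1,0.36,0.46,0,-1],[-1,0.36,0.46,0,-1],[-1,0.36,0.46,0,-1],[-1,0.36,0.46,0,-1],[-1,0.36,0.46,0,-1],[-1,0.36,0.46,0,-1]]
  ]
}}

```text
t: 19.3
tcp_pos: [0.5866, 0.1399, 0.1438]
eef_rot: [0.306, 0.952, -0.0, -0.0]
force: [-0.6, -0.7, -0.0]
opening: -0.0003
gripper_force: 0.0
```

Emit:
{"fn": "apply_moves", "kwargs": {
  "increments": [
    [[-1,0,0,0,-1],[-1,0,0,0,-1],[-1,0,0,0,-1],[-1,0,0,0,-1],[-1,0,0,0,-1],[-1,0,0,-0.4,-1],[-1,0,0,-0.8,-1],[-1,0,0,-0.6,-0.7]]
  ]
}}

```text
t: 20.3
tcp_pos: [0.586, 0.1395, 0.0981]
eef_rot: [0.64, 0.768, -0.0, -0.0]
force: [0.8, 0.1, -0.3]
opening: -0.0001
gripper_force: 0.0
```

Emit:
{"fn": "apply_moves", "kwargs": {
  "increments": [
    [[-1,0,0,0,0],[-1,0,0,0,0]]
  ]
}}

```text
t: 20.55
tcp_pos: [0.5868, 0.1396, 0.0997]
eef_rot: [0.639, 0.769, 0.0, 0.0]
force: [-0.2, -0.1, -0.3]
opening: -0.0002
gripper_force: 0.0
```

Run:
```python
from h import *
o=sensors.get_obs();print(o['t'],o['tcp_pos'],loc(o['tcp_pos']),o['force'],o['opening'],o['joint_pos'])
print('1mm along -normal, units',Rz.apply([.5,0,-.866])*.001/.025, 'y step 52mm',Rz.apply([0,-.052,0])/.025)
```

```text
20.55 [0.58677623 0.13958222 0.09967653] [0.02464239 0.07749793 0.09967653] [-0.2446284 -0.1492442 -0.3475084] -0.00016119079194576777 [ 2.14476087e-01  4.70085945e-01  1.68168323e+00 -1.02454586e-05
  9.89116882e-01  3.05448113e-02]
1mm along -normal, units [ 0.01966822  0.00362781 -0.03464   ] y step 52mm [ 0.37729178 -2.04549527  0.        ]
```

Emit:
{"fn": "apply_moves", "kwargs": {
  "increments": [
    [[-1,0.059,0.011,-0.104,0],[-1,0.059,0.011,-0.104,0],[-1,0.059,0.011,-0.104,0],[-1,0.059,0.011,-0.104,0],[-1,0.059,0.011,-0.104,0],[-1,0.059,0.011,-0.104,0],[-1,0,0,0,0]]
  ]
}}

```text
t: 21.42
tcp_pos: [0.5952, 0.1411, 0.0834]
eef_rot: [0.64, 0.769, -0.0, -0.0]
force: [-0.1, -0.3, 0.3]
opening: 0.0
gripper_force: 0.0
```

Emit:
{"fn": "apply_moves", "kwargs": {
  "increments": [
    [[-1,0.04,0.0072,-0.07,0],[-1,0.04,0.0072,-0.07,0],[-1,0,0,0,0]]
  ]
}}

```text
t: 21.8
tcp_pos: [0.5972, 0.1415, 0.0801]
eef_rot: [0.64, 0.769, -0.0, -0.0]
force: [0.9, 0.1, 0.1]
opening: 0.0
gripper_force: 0.0
```

Emit:
{"fn": "apply_moves", "kwargs": {
  "increments": [
    [[-1,0.04,0.0072,-0.07,0],[-1,0.04,0.0072,-0.07,0],[-1,0,0,0,0]]
  ]
}}

```text
t: 22.18
tcp_pos: [0.5992, 0.1419, 0.0765]
eef_rot: [0.64, 0.769, -0.0, -0.0]
force: [-0.1, -0.2, -0.7]
opening: 0.0001
gripper_force: 0.0
```

Emit:
{"fn": "apply_moves", "kwargs": {
  "increments": [
    [[-1,0.04,0.0072,-0.07,0],[-1,0.04,0.0072,-0.07,0],[-1,0,0,0,0]]
  ]
}}

```text
t: 22.55
tcp_pos: [0.6012, 0.1422, 0.073]
eef_rot: [0.64, 0.769, -0.0, -0.0]
force: [-0.3, -0.1, 0.1]
opening: 0.0003
gripper_force: 0.0
```

Emit:
{"fn": "apply_moves", "kwargs": {
  "increments": [
    [[-1,0.04,0.0072,-0.07,0],[-1,0,0,0,0]]
  ]
}}

```text
t: 22.8
tcp_pos: [0.6023, 0.1424, 0.0716]
eef_rot: [0.64, 0.769, 0.0, 0.0]
force: [-1.0, -0.3, 1.4]
opening: 0.0002
gripper_force: 0.9
```

Emit:
{"fn": "apply_moves", "kwargs": {
  "increments": [
    [[-1,0.04,0.0072,-0.07,0],[-1,0,0,0,0]]
  ]
}}

```text
t: 23.05
tcp_pos: [0.6033, 0.1426, 0.0698]
eef_rot: [0.64, 0.769, 0.0, -0.0]
force: [-1.2, 0.3, 2.2]
opening: -0.0003
gripper_force: 1.2
```

Emit:
{"fn": "apply_moves", "kwargs": {
  "increments": [
    [[-1,0.04,0.0072,-0.07,0],[-1,0.03,0.0054,-0.052,0],[-1,0,0,0,0]]
  ]
}}

```text
t: 23.42
tcp_pos: [0.605, 0.1429, 0.0667]
eef_rot: [0.64, 0.769, 0.0, -0.0]
force: [-1.7, -0.9, 3.5]
opening: -0.0001
gripper_force: 1.8
```

Emit:
{"fn": "apply_moves", "kwargs": {
  "increments": [
    [[-1,0.02,0.0036,-0.035,0],[-1,0.02,0.0036,-0.035,0],[-1,0,0,0,0]]
  ]
}}

```text
t: 23.8
tcp_pos: [0.6059, 0.1431, 0.0652]
eef_rot: [0.64, 0.769, -0.0, -0.0]
force: [-3.1, -0.2, 5.6]
opening: 0.0004
gripper_force: 2.9
```

Emit:
{"fn": "apply_moves", "kwargs": {
  "increments": [
    [[-1,0.02,0.0036,-0.035,0],[-1,0,0,0,0]]
  ]
}}

```text
t: 24.05
tcp_pos: [0.606, 0.1431, 0.065]
eef_rot: [0.64, 0.769, -0.0, -0.0]
force: [-4.6, -1.4, 9.4]
opening: -0.0002
gripper_force: 5.3
```

Blue bottomed: force rose sharply to 10 N with the motion stopped. I let it up along the normal and move over yellow.

Emit:
{"fn": "apply_moves", "kwargs": {
  "increments": [
    [[-1,-0.059,-0.011,0.104,0],[-1,-0.059,-0.011,0.104,0],[-1,-0.059,-0.011,0.104,0],[-1,-0.059,-0.011,0.104,0],[-1,-0.197,-0.036,0.346,0],[-1,-0.197,-0.036,0.346,0],[-1,0,0,0,0]]
  ]
}}

```text
t: 24.92
tcp_pos: [0.591, 0.1404, 0.0929]
eef_rot: [0.64, 0.769, 0.001, 0.001]
force: [0.3, -0.4, 0.4]
opening: -0.0002
gripper_force: 0.0
```

Emit:
{"fn": "apply_moves", "kwargs": {
  "increments": [
    [[-1,0.151,-0.818,0,0],[-1,0.151,-0.818,0,0],[-1,0.151,-0.818,0,0],[-1,0.151,-0.818,0,0],[-1,0.151,-0.818,0,0],[-1,0,0,0,0],[-1,0,0,0,0]]
  ]
}}

```text
t: 25.8
tcp_pos: [0.6095, 0.0382, 0.0917]
eef_rot: [0.64, 0.769, 0.0, -0.0]
force: [0.4, 0.3, 0.2]
opening: -0.0001
gripper_force: 0.0
```

Run:
```python
from h import *
o=sensors.get_obs();print(o['t'],o['tcp_pos'],loc(o['tcp_pos']),o['force'])
```

```text
25.8 [0.60954612 0.03817041 0.09167856] [ 0.02863943 -0.02636182  0.09167856] [0.43188601 0.32481939 0.17959928]
```

Emit:
{"fn": "apply_moves", "kwargs": {
  "increments": [
    [[-1,0.059,0.011,-0.104,0],[-1,0.059,0.011,-0.104,0],[-1,0.059,0.011,-0.104,0],[-1,0,0,0,0]]
  ]
}}

```text
t: 26.3
tcp_pos: [0.614, 0.0391, 0.0836]
eef_rot: [0.639, 0.769, -0.0, -0.0]
force: [0.9, 0.1, 0.0]
opening: 0.0001
gripper_force: 0.0
```

Emit:
{"fn": "apply_moves", "kwargs": {
  "increments": [
    [[-1,0.04,0.0072,-0.07,0],[-1,0.04,0.0072,-0.07,0],[-1,0,0,0,0]]
  ]
}}

```text
t: 26.68
tcp_pos: [0.616, 0.0392, 0.0802]
eef_rot: [0.64, 0.769, -0.0, -0.0]
force: [-0.1, 0.5, -0.6]
opening: 0.0001
gripper_force: 0.0
```

Emit:
{"fn": "apply_moves", "kwargs": {
  "increments": [
    [[-1,0.04,0.0072,-0.07,0],[-1,0.04,0.0072,-0.07,0],[-1,0,0,0,0]]
  ]
}}

```text
t: 27.05
tcp_pos: [0.618, 0.0396, 0.0768]
eef_rot: [0.64, 0.769, -0.0, -0.0]
force: [-0.7, -0.1, -0.1]
opening: -0.0004
gripper_force: 0.0
```

Emit:
{"fn": "apply_moves", "kwargs": {
  "increments": [
    [[-1,0.04,0.0072,-0.07,0],[-1,0,0,0,0]]
  ]
}}

```text
t: 27.3
tcp_pos: [0.619, 0.0398, 0.0751]
eef_rot: [0.64, 0.769, -0.0, -0.0]
force: [1.0, 0.1, -0.4]
opening: -0.0001
gripper_force: 0.0
```

Emit:
{"fn": "apply_moves", "kwargs": {
  "increments": [
    [[-1,0.04,0.0072,-0.07,0],[-1,0,0,0,0]]
  ]
}}

```text
t: 27.55
tcp_pos: [0.62, 0.04, 0.0733]
eef_rot: [0.64, 0.769, -0.0, -0.0]
force: [-0.3, 0.1, -0.7]
opening: -0.0
gripper_force: 0.0
```

Emit:
{"fn": "apply_moves", "kwargs": {
  "increments": [
    [[-1,0.04,0.0072,-0.07,0],[-1,0,0,0,0]]
  ]
}}

```text
t: 27.8
tcp_pos: [0.621, 0.0401, 0.0718]
eef_rot: [0.64, 0.769, -0.0, -0.0]
force: [-0.4, -0.4, 2.0]
opening: 0.0001
gripper_force: 0.9
```

Emit:
{"fn": "apply_moves", "kwargs": {
  "increments": [
    [[-1,0.04,0.0072,-0.07,0],[-1,0,0,0,0]]
  ]
}}

```text
t: 28.05
tcp_pos: [0.622, 0.0403, 0.07]
eef_rot: [0.64, 0.769, -0.0, -0.0]
force: [-1.5, 0.4, 2.8]
opening: 0.0001
gripper_force: 1.3
```

Emit:
{"fn": "apply_moves", "kwargs": {
  "increments": [
    [[-1,0.04,0.0072,-0.07,0],[-1,0,0,0,0]]
  ]
}}

```text
t: 28.3
tcp_pos: [0.6231, 0.0405, 0.0682]
eef_rot: [0.64, 0.769, -0.0, -0.0]
force: [-1.9, -0.8, 2.9]
opening: -0.0
gripper_force: 1.6
```

Emit:
{"fn": "apply_moves", "kwargs": {
  "increments": [
    [[-1,0.04,0.0072,-0.07,0],[-1,0,0,0,0]]
  ]
}}

```text
t: 28.55
tcp_pos: [0.6241, 0.0407, 0.0664]
eef_rot: [0.64, 0.769, -0.0, -0.0]
force: [-1.1, -0.3, 3.6]
opening: -0.0002
gripper_force: 2.0
```

Emit:
{"fn": "apply_moves", "kwargs": {
  "increments": [
    [[-1,0.02,0.0036,-0.035,0],[-1,0,0,0,0]]
  ]
}}

```text
t: 28.8
tcp_pos: [0.6244, 0.0407, 0.0658]
eef_rot: [0.64, 0.769, -0.0, -0.0]
force: [-1.8, -1.5, 5.6]
opening: -0.0002
gripper_force: 2.9
```

Emit:
{"fn": "apply_moves", "kwargs": {
  "increments": [
    [[-1,0.02,0.0036,-0.035,0],[-1,0,0,0,0]]
  ]
}}

```text
t: 29.05
tcp_pos: [0.6245, 0.0408, 0.0656]
eef_rot: [0.64, 0.769, -0.0, -0.0]
force: [-4.4, -0.4, 8.8]
opening: -0.0001
gripper_force: 5.2
```

Yellow bottomed the same way. Letting it up and going to red.

Emit:
{"fn": "apply_moves", "kwargs": {
  "increments": [
    [[-1,-0.059,-0.011,0.104,0],[-1,-0.059,-0.011,0.104,0],[-1,-0.059,-0.011,0.104,0],[-1,-0.059,-0.011,0.104,0],[-1,-0.197,-0.036,0.346,0],[-1,-0.197,-0.036,0.346,0],[-1,0,0,0,0]]
  ]
}}

```text
t: 29.92
tcp_pos: [0.6096, 0.0379, 0.0936]
eef_rot: [0.64, 0.769, 0.001, 0.001]
force: [0.6, -0.9, -0.4]
opening: 0.0002
gripper_force: 0.0
```

Emit:
{"fn": "apply_moves", "kwargs": {
  "increments": [
    [[-1,-0.126,0.682,0,0],[-1,-0.126,0.682,0,0],[-1,-0.126,0.682,0,0],[-1,0,0,0,0],[-1,0,0,0,0]]
  ]
}}

```text
t: 30.55
tcp_pos: [0.5998, 0.0893, 0.0924]
eef_rot: [0.639, 0.769, -0.0, 0.0]
force: [0.5, -0.1, -0.7]
opening: 0.0002
gripper_force: 0.0
```

Emit:
{"fn": "apply_moves", "kwargs": {
  "increments": [
    [[-1,0.059,0.011,-0.104,0],[-1,0.059,0.011,-0.104,0],[-1,0.059,0.011,-0.104,0],[-1,0,0,0,0]]
  ]
}}

```text
t: 31.05
tcp_pos: [0.6043, 0.0897, 0.0842]
eef_rot: [0.64, 0.769, -0.0, -0.0]
force: [0.1, 0.2, 0.5]
opening: 0.0004
gripper_force: 0.0
```

Emit:
{"fn": "apply_moves", "kwargs": {
  "increments": [
    [[-1,0.04,0.0072,-0.07,0],[-1,0.04,0.0072,-0.07,0],[-1,0,0,0,0]]
  ]
}}

```text
t: 31.42
tcp_pos: [0.6063, 0.0903, 0.081]
eef_rot: [0.64, 0.769, -0.0, -0.0]
force: [-0.2, -0.0, -0.2]
opening: -0.0002
gripper_force: 0.0
```

Emit:
{"fn": "apply_moves", "kwargs": {
  "increments": [
    [[-1,0.04,0.0072,-0.07,0],[-1,0.04,0.0072,-0.07,0],[-1,0,0,0,0]]
  ]
}}

```text
t: 31.8
tcp_pos: [0.6083, 0.0906, 0.0774]
eef_rot: [0.64, 0.769, -0.0, -0.0]
force: [-0.1, 0.2, 0.1]
opening: -0.0001
gripper_force: 0.0
```

Emit:
{"fn": "apply_moves", "kwargs": {
  "increments": [
    [[-1,0.04,0.0072,-0.07,0],[-1,0,0,0,0]]
  ]
}}

```text
t: 32.05
tcp_pos: [0.6094, 0.0908, 0.0759]
eef_rot: [0.64, 0.769, 0.0, 0.0]
force: [-1.8, -0.6, 1.6]
opening: -0.0003
gripper_force: 0.7
```

Emit:
{"fn": "apply_moves", "kwargs": {
  "increments": [
    [[-1,0.04,0.0072,-0.07,0],[-1,0,0,0,0]]
  ]
}}

```text
t: 32.3
tcp_pos: [0.6103, 0.091, 0.0742]
eef_rot: [0.64, 0.769, 0.0, 0.0]
force: [-0.7, 0.3, 3.0]
opening: 0.0001
gripper_force: 1.1
```

Emit:
{"fn": "apply_moves", "kwargs": {
  "increments": [
    [[-1,0.04,0.0072,-0.07,0],[-1,0,0,0,0]]
  ]
}}

```text
t: 32.55
tcp_pos: [0.6113, 0.0912, 0.0723]
eef_rot: [0.64, 0.769, 0.0, 0.0]
force: [-1.6, 0.2, 2.2]
opening: 0.0
gripper_force: 1.4
```

Emit:
{"fn": "apply_moves", "kwargs": {
  "increments": [
    [[-1,0.04,0.0072,-0.07,0],[-1,0,0,0,0]]
  ]
}}

```text
t: 32.8
tcp_pos: [0.6124, 0.0914, 0.0706]
eef_rot: [0.64, 0.769, 0.0, 0.0]
force: [-1.1, -0.3, 3.3]
opening: 0.0
gripper_force: 1.8
```

Emit:
{"fn": "apply_moves", "kwargs": {
  "increments": [
    [[-1,0.02,0.0036,-0.035,0],[-1,0,0,0,0]]
  ]
}}

```text
t: 33.05
tcp_pos: [0.6128, 0.0915, 0.0698]
eef_rot: [0.64, 0.769, 0.0, 0.0]
force: [-1.2, -0.2, 3.5]
opening: 0.0001
gripper_force: 1.9
```

Emit:
{"fn": "apply_moves", "kwargs": {
  "increments": [
    [[-1,0.02,0.0036,-0.035,0],[-1,0,0,0,0]]
  ]
}}

```text
t: 33.3
tcp_pos: [0.6133, 0.0915, 0.069]
eef_rot: [0.64, 0.769, 0.0, 0.0]
force: [-1.8, -0.4, 4.4]
opening: 0.0002
gripper_force: 2.4
```

Emit:
{"fn": "apply_moves", "kwargs": {
  "increments": [
    [[-1,0.02,0.0036,-0.035,0],[-1,0,0,0,0]]
  ]
}}

```text
t: 33.55
tcp_pos: [0.6134, 0.0916, 0.0688]
eef_rot: [0.64, 0.769, -0.0, -0.0]
force: [-3.8, -1.3, 8.7]
opening: 0.0001
gripper_force: 4.8
```

Red bottomed too. I let it up, rise clear and take a last look at the case.

Emit:
{"fn": "apply_moves", "kwargs": {
  "increments": [
    [[-1,-0.059,-0.011,0.104,0],[-1,-0.059,-0.011,0.104,0],[-1,-0.059,-0.011,0.104,0],[-1,-0.059,-0.011,0.104,0],[-1,-0.197,-0.036,0.346,0],[-1,-0.197,-0.036,0.346,0],[-1,0,0,1,0],[-1,-0.5,0,1,0]]
  ]
}}

```text
t: 34.55
tcp_pos: [0.5857, 0.0887, 0.1467]
eef_rot: [0.64, 0.769, 0.0, 0.0]
force: [-1.0, -0.4, 0.6]
opening: 0.0001
gripper_force: 0.0
```

Emit:
{"fn": "apply_moves", "kwargs": {
  "increments": [
    [[-1,-1,0,1,0],[-1,-1,0,1,0],[-1,-1,0,1,0],[-1,-1,0,0,0],[-1,-1,0,0,0],[-1,-1,0,0,0],[-1,0,0,0,0],[-1,0,0,0,0]]
  ]
}}

```text
t: 35.55
tcp_pos: [0.4363, 0.0888, 0.2212]
eef_rot: [0.64, 0.769, 0.001, 0.001]
force: [0.8, 0.2, 0.6]
opening: -0.0001
gripper_force: 0.0
```

Run:
```python
from h import *
o=sensors.get_obs();print(o['t'],loc(o['tcp_pos']),o['force'])
s=snap('scene','s6');d=snap('side','d6')
cr=lambda im,x,y,a,b:cv2.resize(im[y:y+b,x:x+a],(400,300),interpolation=cv2.INTER_CUBIC)
cv2.imwrite('pics/m6.png',np.hstack([cr(d,195,155,112,84),cr(s,205,160,140,105)])[:,:,::-1])
```

```text
35.55 [-0.13255217  0.05481953  0.22123652] [0.81529779 0.20417559 0.64007487]
```

View pics/m6.png

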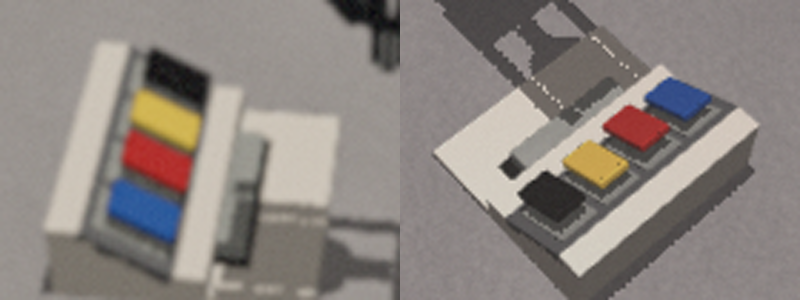

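The case lies along the strip against the sill's edge, with its left edge at about (245,135)–(217,262) in the side half. All four keys are up and the arm is clear, so I'm handing in.

```bash
python3 -c "
from rig import job
print(job.job_done())"
```

```text
the job is handed in; nothing more can be done
None
```

I laid the case flush on the strip, centred to about 1.5 mm, pressed blue, yellow and red in that order (each fully down at about 10 N, then up), left the black key alone, and handed the job in at about 36 s; no verdict came back.

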